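Clamp a racket's re-glued handle in the bench screw press

TASK

The racket's new handle is glued and lies in its jig on the bed of the screw press. Push the jig gently by its post along the rails until it is fully home against the stop bar, then wind the press down by pushing its spokes round clockwise, one after another, and nip it up until turning it further takes a push of about 10 N on a spoke, 80 mm out from the screw (running free takes about 6 N). Do not overtighten; leave the jig clamped, let go, and do not disturb the other things on the bench.

Things in the scene. Friction and masses are not known exactly. Their poses are not given: they have to be found in the camera images.
- press: Screw press fixed on the bench, painted cast iron and steel. Origin on the bench straight below the screw's axis; z up, y along the rails, from the jig's post towards the stop bar; x across. Bed 200 x 320 mm (y -200 to 120), top 30 mm above the bench. Two columns 28 mm thick at x = +-76 mm carry a bridge 200 x 60 mm across the bed, underside 158, top 198 mm, nuts to 212 mm above the bench.
- stop_face (a point): Middle of the steel stop bar's face (15 mm high, across the bed's +y end, 110 mm from the screw's axis) which the jig's front end must meet.
- jig: Loose aluminium jig, 66 x 290 mm, 0.7 to 1 kg, on the bed between two rails (about 2 mm side play in all), slides along the press's y with 3 to 7 N of friction. It holds a racket by its wooden handle; wood block and pressure plate on the handle, the plate about 70 mm above the bed. The unstrung racket sticks out 0.48 m past the stop bar, 61 mm above the bench. Origin on the jig's underside at the plate's centre, below the screw when home; axes as the press's.
- jig_front (a point): Middle of the front end face of the jig's base (the +y end, 110 mm from the jig's origin); at home it meets stop_face.
- push_post (a point): On the upright post at the jig's rear end, 45 mm above the bed, 162 mm behind the jig's origin. Post 14 mm thick, from 18 to 62 mm above the bed, with a black cap 24 mm wide up to 76 mm above the bed. The jig starts 45 to 80 mm short of home.
- spindle: The steel screw of the press, with the stiffly sprung rubber-faced pad under it (46 x 60 mm) and the star handle on its top. It goes down 20 mm for each clockwise turn (seen from above) and stays where it is left. The pad starts some 5 to 16 mm above the jig's plate; how far exactly differs from job to job and must be felt. Origin on the axis, at the height of the spokes.
- capstan: Star handle: hub 46 mm wide, 40 mm high, four 12 mm steel spokes at right angles, out to 25 mm balls centred 108 mm from the axis. Origin on the axis at the spokes' height (270 mm above the bench or a little less); z up, spokes along its +-x and +-y. Turning it down free takes 0.47 N m (6 N at 80 mm); once the pad bears, 0.38 N m more per radian. Firm: 0.8 N m (10 N at 80 mm).
- glue_bottle: White bottle 44 mm wide, 120 mm tall, standing; leave alone.
- grip_roll: Dark roll of grip tape 68 mm wide, 27 mm high; leave alone.
- grommet_tray: Grey divided tray 100 x 140 x 30 mm; leave alone.
- screwdriver: Screwdriver 190 mm long, lying; leave alone.

How it is judged:
By the outcome, as a careful person would: the job done as asked, in the order asked, and still so for the second after the job is handed in, with the robot touching nothing.
It also fails if it takes over 72 s, if anything falls off the work surface, if the arm or the gripper's body presses on something with over 40 N, if the wrist force passes 120 N, or if a joint passes its speed limit or range.

ROBOT

A 6-joint arm with a two-finger parallel gripper is mounted at the origin on the work surface. World frame = base frame: x ahead of the robot, y to its left, z up, the work surface at z = 0. Lengths are in m, angles in rad, forces in N, time in s.
With the tool pointing down it reaches from about 0.3 to 0.775 m from the base axis. Payload 14.6 kg.
Tool frame: the origin (TCP) lies on the front face of the gripper's body, between the roots of the fingers; the fingertips stand 73 mm ahead of it and the grasp point (between the pads) lies 54 mm ahead of it; z points along the fingers, y is the line along which they close (so a half turn about z gives the same grasp; the last joint's range is limited). The gripper opens to 85 mm and grips with 20 to 120 N. Pads are 22 mm wide; open, the fingers measure 114 mm over their backs; the gripper's body (76 mm by 85 mm) begins 54 mm behind the grasp point. The pads swing forward as they close: fully open they stand 13 mm farther back than shut.
Start: joints at [-1.313, 0.3, 1.521, -0, 1.321, -0.067], TCP at [0.176, -0.521, 0.304] pointing down, gripper open.
Joint ranges: [-3.03, 3.03], [-0.79, 2.21], [0.23, 2.52], [-1.04, 4.18], [0, 3.07], [-2.55, 2.55]. Speed limits (rad/s): [2.22, 2.22, 2.57, 3.14, 3.14, 3.14].

INTERFACE

Orientations are given as a unit quaternion [w, x, y, z].
In Python, from rig import get_obs, camera, camera_model, hand_in gives the robot as it stands. The module is installed in compiled form; this text tells all that it offers.
- The arm moves only by the tool servo_tool, never from a script. Its argument "series" is a list of rows, each a list of 3 entries, a list of its own where there are three numbers: the finger opening in mm, from 0 to 85.4, then the shift along the tool's x, y, z in mm, then the turn, a rotation vector about the tool's x, y, z in rad. In form: [[claw, [dx, dy, dz], [rx, ry, rz]], ...]. A call has 1 to 20 rows; each row shifts and turns the commanded pose from where the row before left it, along the tool's axes as they then stand; what a row does not reach is not made up. A row lasts 1/10 s, in which the tool goes at most 50 mm and 8.59 degrees, less where a joint would pass 70% of its speed; a pose out of reach is approached as far as the arm can. A call is refused whole if a number of a shift passes 50 or a number of a turn 0.15, either way. A call with a gripper value outside its range is refused whole. The fingers move at their own pace and stop on an object; the grip force is fixed at half the most. Time passes only in rows, so rows that do not move let the fingers close. It gives the time, the measured TCP pose, the force, the opening and the grip force at its end, in the units of the state.
- get_obs(): the state, without advancing time (a new reading comes with each control period).
- camera(name): name is "scene" or "top" or "wrist"; returns (picture, depth): 400x640x3 uint8, blue, green, red; 400x640 float32, m along the optical axis (not along the pixel's ray), 0 where there is no reading.
- camera_model(name): a dict with "fx", "fy", "cx", "cy" (pixels), "k1" (the pictures are not rectified: a ray, as slopes to the right and down, at radius r is drawn at 1 + k1 r^2 times it, then the intrinsics apply), "rvec" (rotation vector, rad) and "tvec" (3), from world to camera coordinates, as OpenCV has them. Camera axes: x right, y down, z forward; pixel columns grow to the right and rows downward; lengths in m; the calibration is good to about 2 mm. A picture is of the moment at which its call begins: read the wrist's pose just before it. camera_model takes no time and is no camera call; for the wrist camera it gives the pose at the moment of the call.
- hand_in(): hands the job in; it is judged then, once.
The state is a dict: "time": time; "joints": joint angles; "joint_velocities": joint speeds; "tau": joint torques, N m; "ee_pos": TCP position; "tool_rot": TCP orientation; "contact_force": force on the tool from outside, world axes, zero at the start; "ft_torque": the same for the moment, N m; "finger_gap": finger opening in m; "grip_force": force on a finger pad.
Only numpy, scipy, OpenCV 4.12 (cv2) and the standard library are available. Lean on these libraries where they do the work, as an engineer would, in place of code of your own. Each camera call takes 0.05 s, during which the arm holds its last target. There are 200 camera calls.

## Working session

There is one attempt and no reset: what is moved stays moved. The work goes in short steps, Python scripts to look and compute and a tool call to move; the robot and the scene stay as the last step left them, time stands still between calls to the robot, and variables do not carry over. Pictures are saved under pics/ and viewed, at most 10 in all, crops included, and the job is handed in when it is done.

Besides the shell and the picture viewer there is one more tool, called after "Request:" as a command line: name --argument value ..., lists and objects as JSON in quotes. servo_tool: Moves the arm, as the interface text tells. Its arguments: {"type":"object","properties":{"series":{"type":"array"}},"required":["series"]}

```bash
mkdir -p pics; cat > h.py <<'E'
import numpy as np, cv2
from rig import get_obs, camera, camera_model, hand_in
from scipy.spatial.transform import Rotation as R
def cloud(name):
    m=camera_model(name); im,d=camera(name)
    v,u=np.mgrid[0:400,0:640]
    K=np.array([[m['fx'],0,m['cx']],[0,m['fy'],m['cy']],[0,0,1]])
    p=cv2.undistortPoints(np.stack([u,v],-1).reshape(-1,1,2).astype(float),K,np.array([m['k1'],0,0,0.])).reshape(400,640,2)
    c=np.dstack([p[...,0]*d,p[...,1]*d,d])
    Rm=cv2.Rodrigues(np.array(m['rvec'],float))[0]
    w=(c-np.array(m['tvec']).ravel())@Rm
    w[d==0]=np.nan
    return im,d,w
E
python3 - <<'E'
from h import *
for n in ['scene','top']:
    im,d,w=cloud(n); cv2.imwrite(f'pics/{n}0.png',im); np.savez(f'{n}0.npz',im=im,d=d,w=w)
    m=camera_model(n); print(n,m, (d>0).mean())
print(get_obs())
E
```

```text
scene {'fx': 370.7794447446233, 'fy': 370.7794447446233, 'cx': 317.3678423307142, 'cy': 197.13625750670917, 'k1': -0.0729776458009745, 'rvec': array([ 0.70516604,  2.73804198, -0.9519102 ]), 'tvec': array([ 0.57932448, -0.02976748,  1.18683997])} 0.9960625
top {'fx': 362.99223281229547, 'fy': 362.99223281229547, 'cx': 318.1294857970802, 'cy': 202.25521819640173, 'k1': 0.022315766533223414, 'rvec': array([ 2.16886501, -2.18719991,  0.1132466 ]), 'tvec': array([-0.13578469,  0.62457927,  1.01195781])} 0.995765625
{'time': 0.1, 'joints': array([-1.31258850e+00,  3.00405621e-01,  1.52150256e+00, -1.11552093e-05,
        1.32070835e+00, -6.65919458e-02]), 'joint_velocities': array([ 0.0002867 , -0.00220732, -0.0013456 , -0.00090317,  0.00109261,
       -0.00051535]), 'tau': array([ 7.99682402e-04, -5.44373310e+01, -3.62370300e+01, -1.13439005e-04,
        3.06543814e-03, -5.85264360e-06]), 'ee_pos': array([ 0.17548162, -0.52111632,  0.30339041]), 'tool_rot': array([-5.09075647e-04,  9.86841742e-01,  1.61688321e-01, -5.43515478e-05]), 'contact_force': array([-0.61638271, -0.91766444,  0.80664208]), 'ft_torque': array([ 0.04292179, -0.02823458, -0.00151245]), 'grip_force': 0.0, 'finger_gap': 0.0854416016487837}
```

View pics/scene0.png

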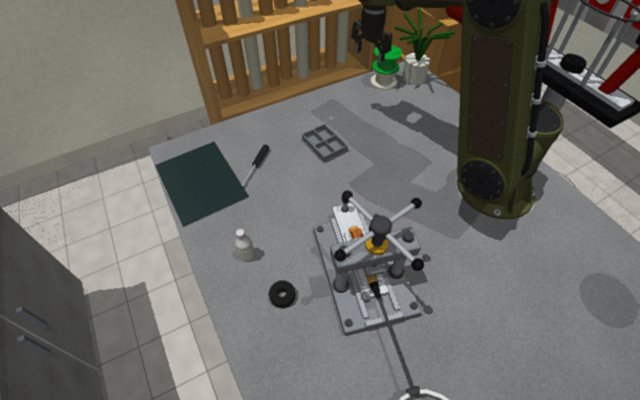

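View pics/top0.png

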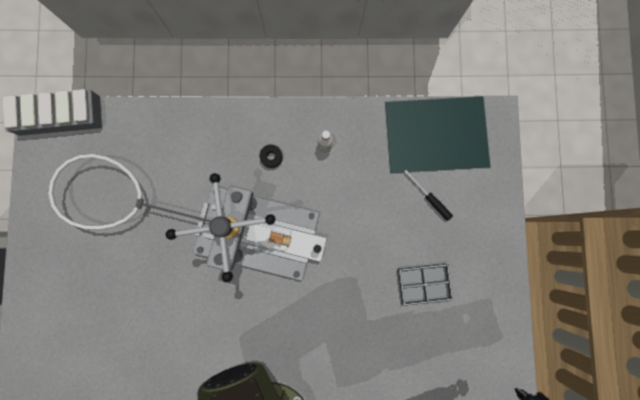

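Scene and top views: the star handle sits at about (220,227) in the top view with balls at (215,178), (270,219), (227,277), (171,234). The jig's post cap is at (317,249) and the racket goes left. The press's +y therefore points left in the image, and the bench clutter is clear of it.

```bash
python3 - <<'E'
from h import *
z=np.load('top0.npz'); w=z['w'];im=z['im']
for (u,v) in [(220,227),(215,178),(270,219),(227,277),(171,234),(317,249),(270,157),(325,138)]:
    print((u,v),w[v-1:v+2,u-1:u+2].reshape(-1,3).mean(0).round(4))
for n in ['top','scene']:
    z=np.load(n+'0.npz'); w=z['w'];im=z['im']
    print(n)
    reg=(np.abs(w[...,0]-w0[0])<.3)&(np.abs(w[...,1]-w0[1])<.3) if n=='scene' else None
    if n=='top':
        w0=w[227,220]; reg=(np.abs(w[...,0]-w0[0])<.3)&(np.abs(w[...,1]-w0[1])<.3)
    dark=(im.max(-1)<60)
    m=(reg&dark&(w[...,2]>.085)&(w[...,2]<.35)).astype(np.uint8)
    k,l,s,c=cv2.connectedComponentsWithStats(m)
    for i in range(1,k):
        if s[i,4]>12:
            q=w[l==i]; print(s[i],q.mean(0).round(4),q.min(0).round(3),q.max(0).round(3), 'mid',((q.min(0)+q.max(0))/2).round(4))
# bed outline: height 0.03 in top
z=np.load('top0.npz'); w=z['w']
m=(np.abs(w[...,2]-.03)<.007)&(np.abs(w[...,0]-w0[0])<.3)&(np.abs(w[...,1]-w0[1])<.3)
m=cv2.morphologyEx(m.astype(np.uint8),cv2.MORPH_OPEN,np.ones((3,3)))
print(m.sum()); q=w[m>0][:,:2].astype(np.float32); print(cv2.minAreaRect(q))
E
```

```text
(220, 227) [0.5477 0.0712 0.2892]
(215, 178) [0.6548 0.0861 0.2803]
(270, 219) [ 0.5642 -0.034   0.2813]
(227, 277) [0.4418 0.0567 0.2807]
(171, 234) [0.534  0.1775 0.2805]
(317, 249) [ 0.4929 -0.1362  0.105 ]
(270, 157) [ 7.63e-01  1.00e-03 -3.00e-04]
(325, 138) [ 0.7879 -0.1601  0.1159]
top
[210 174  10   8  68] [0.6558 0.0874 0.2782] [0.648 0.079 0.27 ] [0.665 0.097 0.282] mid [0.6564 0.0881 0.2763]
[247 198   5  15  23] [0.6044 0.0284 0.1783] [0.586 0.024 0.165] [0.62  0.033 0.188] mid [0.6033 0.0285 0.1765]
[266 215   9   9  68] [ 0.5644 -0.0337  0.2796] [ 0.556 -0.042  0.276] [ 0.573 -0.025  0.283] mid [ 0.5644 -0.0337  0.2798]
[223 227   9   9  23] [0.5389 0.0561 0.2789] [0.531 0.051 0.268] [0.548 0.065 0.286] mid [0.5392 0.0582 0.2769]
[166 229  10  10  77] [0.5343 0.1795 0.279 ] [0.525 0.171 0.272] [0.545 0.19  0.284] mid [0.5352 0.1806 0.278 ]
[236 246   3  10  16] [0.4923 0.0579 0.1748] [0.482 0.055 0.166] [0.505 0.062 0.188] mid [0.4935 0.0585 0.177 ]
[315 246   5   6  26] [ 0.4942 -0.1362  0.1054] [ 0.488 -0.142  0.102] [ 0.501 -0.131  0.109] mid [ 0.4942 -0.1362  0.1054
[... 326 characters left out ...]
2] mid [0.4445 0.0596 0.2741]
[369 220  22  27 201] [0.5611 0.0845 0.2603] [0.534 0.057 0.21 ] [0.576 0.096 0.287] mid [0.5554 0.0769 0.2488]
[403 236  10   6  29] [0.4837 0.0986 0.2056] [0.471 0.089 0.195] [0.49  0.104 0.213] mid [0.4805 0.0964 0.2037]
[333 249  17  12 122] [0.6562 0.0882 0.268 ] [0.617 0.048 0.191] [0.669 0.099 0.281] mid [0.643  0.0738 0.2358]
[411 259  13  12 122] [0.5387 0.1826 0.2753] [0.525 0.172 0.264] [0.548 0.193 0.282] mid [0.5365 0.1823 0.2729]
[372 262   5   5  13] [0.5619 0.0924 0.1482] [0.551 0.084 0.122] [0.573 0.1   0.175] mid [0.5619 0.0918 0.1485]
3196
((0.6161291599273682, 0.0156535804271698), (0.32124581933021545, 0.35995954275131226), 75.16534423828125)
```

Axis from opposite balls: (0.549, 0.073), ball radius 108 mm, as expected. One spoke is at world angle 8°. The post is 216 mm behind the axis along the direction 75.2°, so the jig is about 54 mm short, within the stated 45–80 mm. I'll move behind the post with the fingers closed and the tips leaning forward, to clear the cap.

Request:
servo_tool --series '[[0, [38, -21, 0], [0, 0, 0]], [0, [38, -21, 0], [0, 0, 0]], [0, [38, -21, 0], [0, 0, 0]], [0, [38, -21, 0], [0, 0, 0]], [0, [38, -21, 0], [0, 0, 0]], [0, [38, -21, 0], [0, 0, 0]], [0, [38, -21, 0], [0, 0, 0]], [0, [38, -21, 0], [0, 0, 0]], [0, [38, -21, 0], [0, 0, 0]], [0, [38, -21, 0], [0, 0, 0]], [0, [0, 0, 0], [0, 0, -0.141]], [0, [0, 0, 0], [0, 0, -0.141]], [0, [0, 0, 0], [0, 0, -0.141]], [0, [0, 0, 0], [0, 0, -0.141]], [0, [0, 0, 0], [0, 0, -0.141]], [0, [0, 0, 0], [0, 0, -0.141]], [0, [0, 0, 0], [0, 0, -0.141]], [0, [0, 0, 0], [0, 0.117, 0]], [0, [0, 0, 0], [0, 0.117, 0]], [0, [0, 0, 0], [0, 0.117, 0]]]'

```text
time: 2.1
ee_pos: [0.4687, -0.2009, 0.304]
tool_rot: [-0.108, 0.78, 0.6, 0.14]
contact_force: [0.3, 0.0, -0.8]
finger_gap: -0.0
grip_force: 0.0
```

```bash
cat >> h.py <<'E'
AX=np.array([.549,.073]); YAW=np.radians(75.2)
PY=np.array([np.cos(YAW),np.sin(YAW)]); PX=np.array([PY[1],-PY[0]])
def toR(q): return R.from_quat(np.r_[q[1:],q[0]])
def press(p): d=np.array(p[:2])-AX; return np.r_[d@PX,d@PY,p[2]]*1e3
def state():
    o=get_obs(); r=toR(o['tool_rot']).as_matrix()
    print('t',round(o['time'],2),'press',press(o['ee_pos']).round(1),'joints',o['joints'].round(2),'F',o['contact_force'].round(2),'Fpy',round(o['contact_force'][:2]@PY,2),'gap',round(o['finger_gap'],4))
    return o,r
def plan(pt,Rt):
    "pt in press mm, Rt matrix"
    o,r=state(); w=np.r_[AX+(pt[0]*PX+pt[1]*PY)/1e3,pt[2]/1e3]
    print('shift',((w-o['ee_pos'])@r*1e3).round(1),'rot',R.from_matrix(r.T@Rt).as_rotvec().round(3))
def down(yaw,tilt=0):
    return (R.from_euler('z',yaw)*R.from_euler('x',np.pi)*R.from_euler('y',tilt)).as_matrix()
E
python3 - <<'E'
from h import *
plan([0,-283,133],down(YAW,.35))
o,r=state(); m=camera_model('wrist'); Rm=cv2.Rodrigues(m['rvec'])[0]; c=-Rm.T@np.ravel(m['tvec'])
print('cam in tool',(c-o['ee_pos'])@r, 'axis',r.T@Rm.T[:,2])
im,d,w=cloud('wrist'); cv2.imwrite('pics/w1.png',im)
E
```

```text
t 2.1 press [  -7.7 -285.3  304. ] joints [-0.59  0.25  1.61  0.34  1.41 -0.41] F [ 0.28  0.03 -0.82] Fpy 0.1 gap -0.0
shift [-57.4   7.6 161.1] rot [ 0.001 -0.006 -0.   ]
t 2.1 press [  -7.7 -285.3  304. ] joints [-0.59  0.25  1.61  0.34  1.41 -0.41] F [ 0.28  0.03 -0.82] Fpy 0.1 gap -0.0
cam in tool [ 8.10765527e-02  1.55828922e-05 -7.05384283e-02] axis [-3.14922804e-01 -7.73446005e-04  9.49116973e-01]
```

Wrist camera sits above the fingers, so it clears the spokes. Descending.

Request:
servo_tool --series '[[0, [-11.5, 1.5, 32], [0, 0, 0]], [0, [-11.5, 1.5, 32], [0, 0, 0]], [0, [-11.5, 1.5, 32], [0, 0, 0]], [0, [-11.5, 1.5, 32], [0, 0, 0]], [0, [-11.5, 1.5, 32], [0, 0, 0]], [0, [0, 0, 0], [0, 0, 0]], [0, [0, 0, 0], [0, 0, 0]]]'

```text
time: 2.85
ee_pos: [0.4763, -0.2019, 0.1345]
tool_rot: [-0.106, 0.78, 0.601, 0.138]
contact_force: [-0.1, -0.8, 1.2]
finger_gap: 0.0001
grip_force: 0.0
```

```bash
python3 - <<'E'
from h import *
plan([0,-283,133],down(YAW,.35))
plan([0,-263,133],down(YAW,.35))
im,d,w=cloud('wrist'); cv2.imwrite('pics/w2.png',im)
E
```

```text
t 2.85 press [-1.000e-01 -2.843e+02  1.345e+02] joints [-0.58  0.48  1.74  0.38  1.07 -0.53] F [-0.15 -0.79  1.16] Fpy -0.81 gap 0.0001
shift [0.8 0.1 1.9] rot [-0. -0. -0.]
t 2.85 press [-1.000e-01 -2.843e+02  1.345e+02] joints [-0.58  0.48  1.74  0.38  1.07 -0.53] F [-0.15 -0.79  1.16] Fpy -0.81 gap 0.0001
shift [19.5  0.1  8.7] rot [-0. -0. -0.]
```

View pics/w2.png

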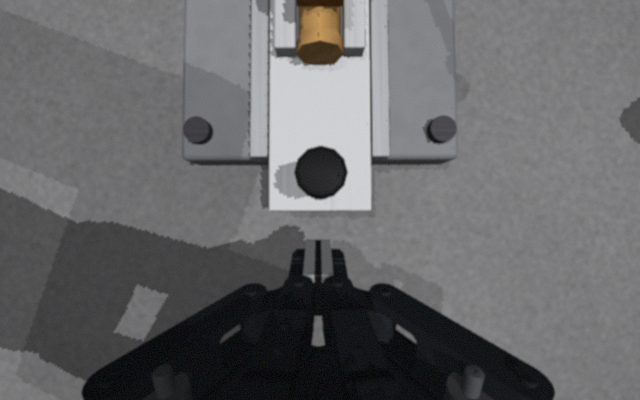

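The wrist view shows the closed fingertips at (318,245), straight behind the cap at (321,172). The jig edges run parallel to the image columns, so I can push forward.

Request:
servo_tool --series '[[0, [9.4, 0, 4.5], [0, 0, 0]], [0, [6, 0, 2.2], [0, 0, 0]], [0, [3, 0, 1], [0, 0, 0]], [0, [3, 0, 1], [0, 0, 0]], [0, [3, 0, 1], [0, 0, 0]], [0, [3, 0, 1], [0, 0, 0]], [0, [3, 0, 1.1], [0, 0, 0]], [0, [3, 0, 1.1], [0, 0, 0]], [0, [3, 0, 1.1], [0, 0, 0]], [0, [3, 0, 1.1], [0, 0, 0]]]'

```text
time: 3.9
ee_pos: [0.487, -0.161, 0.1333]
tool_rot: [-0.106, 0.78, 0.6, 0.138]
contact_force: [-1.4, -4.2, 1.3]
finger_gap: 0.0001
grip_force: 2.2
```

```bash
python3 - <<'E'
from h import *
plan([0,-215,133],down(YAW,.35))
E
```

```text
t 3.9 press [-1.000e-01 -2.420e+02  1.333e+02] joints [-0.5   0.46  1.77  0.4   1.04 -0.47] F [-1.35 -4.24  1.33] Fpy -4.44 gap 0.0001
shift [25.3  0.1  9.6] rot [ 0.    -0.001 -0.001]
```

Request:
servo_tool --series '[[0, [3, 0, 1.1], [0, 0, 0]], [0, [3, 0, 1.1], [0, 0, 0]], [0, [3, 0, 1.1], [0, 0, 0]], [0, [3, 0, 1.1], [0, 0, 0]], [0, [3, 0, 1.1], [0, 0, 0]], [0, [3, 0, 1.1], [0, 0, 0]], [0, [3, 0, 1.1], [0, 0, 0]], [0, [3, 0, 1.1], [0, 0, 0]], [0, [1.5, 0, 0.5], [0, 0, 0]], [0, [1, 0, 0.4], [0, 0, 0]]]'

```text
time: 4.9
ee_pos: [0.4942, -0.1337, 0.1332]
tool_rot: [-0.107, 0.78, 0.601, 0.138]
contact_force: [-1.8, -4.9, 1.4]
finger_gap: -0.0002
grip_force: 2.3
```

```bash
python3 - <<'E'
from h import *
plan([0,-204,133],down(YAW,.35))
E
```

```text
t 4.9 press [-2.000e-01 -2.138e+02  1.332e+02] joints [-0.45  0.46  1.78  0.41  1.02 -0.43] F [-1.84 -4.87  1.42] Fpy -5.17 gap -0.0002
shift [9.1 0.2 3.6] rot [ 0.    -0.001 -0.001]
```

Request:
servo_tool --series '[[0, [1, 0, 0.4], [0, 0, 0]], [0, [1, 0, 0.4], [0, 0, 0]], [0, [1, 0, 0.4], [0, 0, 0]], [0, [1, 0, 0.4], [0, 0, 0]], [0, [1, 0, 0.4], [0, 0, 0]], [0, [1, 0, 0.4], [0, 0, 0]], [0, [0.7, 0, 0.3], [0, 0, 0]]]'

```text
time: 5.6
ee_pos: [0.4961, -0.1268, 0.1331]
tool_rot: [-0.106, 0.78, 0.6, 0.138]
contact_force: [-1.2, -5.2, 3.1]
finger_gap: 0.0001
grip_force: 2.7
```

Request:
servo_tool --series '[[0, [0.5, 0, 0.2], [0, 0, 0]], [0, [0.5, 0, 0.2], [0, 0, 0]]]'

```text
time: 5.8
ee_pos: [0.4964, -0.1258, 0.1331]
tool_rot: [-0.106, 0.78, 0.6, 0.138]
contact_force: [-1.8, -5.6, 3.4]
finger_gap: 0.0001
grip_force: 2.7
```

Request:
servo_tool --series '[[0, [0.5, 0, 0.2], [0, 0, 0]], [0, [0.5, 0, 0.2], [0, 0, 0]]]'

```text
time: 6.0
ee_pos: [0.4967, -0.1248, 0.1331]
tool_rot: [-0.106, 0.78, 0.6, 0.138]
contact_force: [-1.1, -5.1, 4.0]
finger_gap: 0.0001
grip_force: 2.7
```

Request:
servo_tool --series '[[0, [0.5, 0, 0.2], [0, 0, 0]], [0, [0.5, 0, 0.2], [0, 0, 0]]]'

```text
time: 6.2
ee_pos: [0.497, -0.1238, 0.1331]
tool_rot: [-0.106, 0.78, 0.6, 0.138]
contact_force: [-1.2, -5.4, 2.9]
finger_gap: -0.0001
grip_force: 2.8
```

Request:
servo_tool --series '[[0, [0.5, 0, 0.2], [0, 0, 0]], [0, [0.5, 0, 0.2], [0, 0, 0]]]'

```text
time: 6.4
ee_pos: [0.4972, -0.1228, 0.1331]
tool_rot: [-0.106, 0.78, 0.6, 0.138]
contact_force: [-1.0, -5.2, 4.1]
finger_gap: -0.0002
grip_force: 2.8
```

Request:
servo_tool --series '[[0, [0.5, 0, 0.2], [0, 0, 0]], [0, [0.5, 0, 0.2], [0, 0, 0]]]'

```text
time: 6.6
ee_pos: [0.4975, -0.1217, 0.133]
tool_rot: [-0.106, 0.78, 0.6, 0.138]
contact_force: [-1.2, -5.4, 3.6]
finger_gap: 0.0
grip_force: 2.9
```

Request:
servo_tool --series '[[0, [0.5, 0, 0.2], [0, 0, 0]], [0, [0.5, 0, 0.2], [0, 0, 0]]]'

```text
time: 6.8
ee_pos: [0.4978, -0.1211, 0.1331]
tool_rot: [-0.106, 0.78, 0.601, 0.138]
contact_force: [-4.5, -13.1, 6.2]
finger_gap: -0.0001
grip_force: 6.5
```

Request:
servo_tool --series '[[0, [0.5, 0, 0.2], [0, 0, 0]], [0, [0.5, 0, 0.2], [0, 0, 0]]]'

```text
time: 7.0
ee_pos: [0.4979, -0.1207, 0.1331]
tool_rot: [-0.105, 0.781, 0.601, 0.138]
contact_force: [-7.9, -19.8, 6.2]
finger_gap: -0.0006
grip_force: 10.4
```

Request:
servo_tool --series '[[0, [0.5, 0, 0.2], [0, 0, 0]], [0, [0.5, 0, 0.2], [0, 0, 0]]]'

```text
time: 7.2
ee_pos: [0.4981, -0.1204, 0.1332]
tool_rot: [-0.105, 0.781, 0.601, 0.138]
contact_force: [-11.7, -26.4, 9.6]
finger_gap: -0.0002
grip_force: 14.4
```

```bash
python3 - <<'E'
from h import *
state()
im,d,w=cloud('top'); cv2.imwrite('pics/t3.png',cv2.resize(im[150:310,150:360],None,fx=3,fy=3,interpolation=cv2.INTER_CUBIC))
b=w[...]; m=(im.max(-1)<60)&(abs(w[...,2]-.105)<.006)&(w[...,1]<-.05)&(w[...,1]>-.2)&(abs(w[...,0]-.5)<.06)
print(m.sum(),press(w[m].mean(0)))
E
```

```text
t 7.2 press [   0.2 -200.   133.2] joints [-0.42  0.45  1.78  0.41  1.   -0.4 ] F [-11.68 -26.39   9.58] Fpy -28.49 gap -0.0002
37 [  -0.74505586 -164.85877213  106.15766726]
```

Force jumped at press y = -201 and rose steadily to 28 N, so the jig is home. Retreating and going up.

Request:
servo_tool --series '[[0, [-3, 0, -1], [0, 0, 0]], [0, [-14, 0, -5], [0, 0, 0]], [0, [-20, 0, -7], [0, 0, 0]], [0, [-10, 0, -4], [0, 0, 0]], [0, [14, 0, -39], [0, 0, 0]], [0, [14, 0, -39], [0, 0, 0]], [0, [14, 0, -39], [0, 0, 0]], [0, [14, 0, -39], [0, 0, 0]], [0, [14, 0, -39], [0, 0, 0]], [0, [14, 0, -39], [0, 0, 0]], [0, [0, 0, 0], [0, -0.117, 0]], [0, [0, 0, 0], [0, -0.117, 0]], [0, [0, 0, 0], [0, -0.117, 0]], [0, [0, 0, 0], [0, 0, 0]]]'

```text
time: 8.65
ee_pos: [0.4852, -0.1675, 0.3813]
tool_rot: [0.0, 0.792, 0.611, -0.001]
contact_force: [0.3, 0.7, 0.2]
finger_gap: -0.0001
grip_force: 0.0
```

```bash
cat >> h.py <<'E'
def pol(phi_s,lag,r=80):
    "finger pose behind spoke at world angle phi_s (deg): finger centre lag mm behind its centreline, x tool clockwise"
    a=np.radians(phi_s); rad=np.array([np.cos(a),np.sin(a)]); tan=np.array([rad[1],-rad[0]])
    return AX+(rad*r-tan*lag)/1e3, a-np.pi/2
def planw(xy,z,yaw):
    o,r=state(); w=np.r_[xy,z]; Rt=down(yaw)
    print('shift',((w-o['ee_pos'])@r*1e3).round(1),'rot',R.from_matrix(r.T@Rt).as_rotvec().round(3))
E
python3 - <<'E'
from h import *
im,d,w=cloud('top'); np.savez('top4.npz',im=im,w=w)
m=((im.max(-1)<60)&(abs(w[...,2]-.276)<.012)&(np.hypot(w[...,0]-.549,w[...,1]-.073)<.13)&(np.hypot(w[...,0]-.549,w[...,1]-.073)>.09)).astype(np.uint8)
k,l,s,c=cv2.connectedComponentsWithStats(m)
for i in range(1,k):
    if s[i,4]>12:
        q=w[l==i].mean(0); d=q[:2]-AX; print(s[i,4],q.round(4),np.hypot(*d).round(4),np.degrees(np.arctan2(d[1],d[0])).round(1))
    
cap=(im.max(-1)<60)&(abs(w[...,2]-.105)<.006)&(w[...,1]<-.05)&(w[...,1]>-.2)&(abs(w[...,0]-.5)<.06)
print('cap',press(w[cap].mean(0)))
xy,yaw=pol(188,35); print(xy,np.degrees(yaw)); planw(xy,.36,yaw)
E
```

```text
69 [0.6557 0.0874 0.2787] 0.1077 7.7
67 [ 0.5645 -0.0336  0.2794] 0.1077 -81.7
76 [0.5342 0.1794 0.2789] 0.1074 97.9
89 [0.4425 0.0575 0.2782] 0.1077 -171.7
cap [   0.36720795 -160.41489827  106.18027872]
[0.47464961 0.02720677] 98.00000000000001
t 8.7 press [-3.000e-01 -2.490e+02  3.811e+02] joints [-0.4   0.17  1.5   0.    1.47 -0.15] F [0.09 0.21 0.97] Fpy 0.23 gap -0.0001
shift [185.7 -59.7  21.6] rot [-0.    -0.003 -0.397]
```

Jig post measures -160 mm (home is -162, so consistent). The spokes are unmoved at 8° + k·90°. Going behind the spoke at 188°.

Request:
servo_tool --series '[[0, [37, -12, 0], [0, 0, 0]], [0, [37, -12, 0], [0, 0, 0]], [0, [37, -12, 0], [0, 0, 0]], [0, [37, -12, 0], [0, 0, 0]], [0, [37.5, -12, 0], [0, 0, 0]], [0, [0, 0, 0], [0, 0, -0.132]], [0, [0, 0, 0], [0, 0, -0.132]], [0, [0, 0, 0], [0, 0, -0.133]], [0, [0, 0, 34], [0, 0, 0]], [0, [0, 0, 34], [0, 0, 0]], [0, [0, 0, 0], [0, 0, 0]], [0, [0, 0, 0], [0, 0, 0]]]'

```text
time: 9.9
ee_pos: [0.4747, 0.026, 0.3139]
tool_rot: [-0.001, 0.657, 0.754, 0.0]
contact_force: [0.1, 0.8, 1.5]
finger_gap: 0.0002
grip_force: 0.0
```

```bash
python3 - <<'E'
from h import *
xy,yaw=pol(188,17); planw(xy,.313,yaw)
im,d,w=cloud('wrist'); cv2.imwrite('pics/w5.png',im)
E
```

```text
t 9.9 press [-59.8 -64.4 313.9] joints [-0.02  0.12  1.71  0.    1.31 -0.16] F [0.05 0.81 1.51] Fpy 0.8 gap 0.0002
shift [19.2  0.   1. ] rot [-0.    -0.002 -0.003]
```

View pics/w5.png

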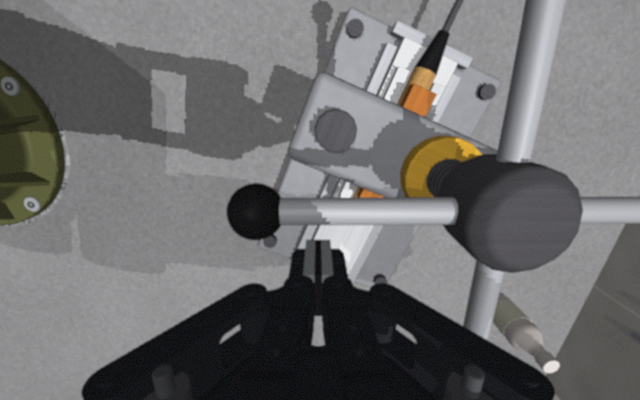

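The wrist view shows the closed fingers at (318,250), just behind the spoke running from (255,211) to (455,211). First arc: about 1.3 rad, shorter than the nearest the pad could first bear (5 mm = 1.57 rad).

Request:
servo_tool --series '[[0, [10, 0, 0], [0, 0, 0]], [0, [6, 0, 0], [0, 0, 0]], [0, [3, 0, 0], [0, 0, 0]], [0, [4, -0.7, 0.1], [0, 0, 0.05]], [0, [8.1, -1.3, 0.2], [0, 0, 0.1]], [0, [8.1, -1.3, 0.2], [0, 0, 0.1]], [0, [8.1, -1.3, 0.2], [0, 0, 0.1]], [0, [8.1, -1.3, 0.2], [0, 0, 0.1]], [0, [8.1, -1.3, 0.2], [0, 0, 0.1]], [0, [8.1, -1.3, 0.2], [0, 0, 0.1]]]'

```text
time: 10.95
ee_pos: [0.4704, 0.0978, 0.3119]
tool_rot: [0.0, 0.864, 0.503, -0.001]
contact_force: [-3.4, -5.2, -1.1]
finger_gap: -0.0005
grip_force: 2.9
```

```bash
cat >> h.py <<'E'
def turn(off=(0,0,0)):
    o=get_obs(); r=toR(o['tool_rot']).as_matrix(); f=o['contact_force']-np.array(off)
    c=(np.r_[AX,o['ee_pos'][2]]-o['ee_pos'])@r*1e3   # axis seen in tool
    ft=f@r
    print('t',round(o['time'],2),'axis in tool',c.round(1),'yaw',np.degrees(np.arctan2(r[1,0],r[0,0])).round(1),'spoke~',(np.degrees(np.arctan2(r[1,0],r[0,0]))+90).round(1),'Ftool',ft.round(2),'T',round((-ft[0]*c[1]+ft[1]*(c[0]-11))/1e3,3),'z',o['ee_pos'][2].round(4),'j6',o['joints'][5].round(2))
E
python3 -c "
from h import *
turn()"
```

```text
t 10.95 axis in tool [17.2 80.6 -0.1] yaw 60.4 spoke~ 150.4 Ftool [-6.24 -0.4   1.06] T 0.5 z 0.3119 j6 0.65
```

Torque 0.50 N m, free running as expected. Continue.

Request:
servo_tool --series '[[0, [8.1, -1.3, 0.2], [0, 0, 0.1]], [0, [8.1, -1.3, 0.2], [0, 0, 0.1]], [0, [8.1, -1.3, 0.2], [0, 0, 0.1]], [0, [8.1, -1.3, 0.2], [0, 0, 0.1]], [0, [8.1, -1.3, 0.2], [0, 0, 0.1]], [0, [8.1, -1.3, 0.2], [0, 0, 0.1]], [0, [8.1, -1.3, 0.2], [0, 0, 0.1]]]'

```text
time: 11.65
ee_pos: [0.5044, 0.1429, 0.31]
tool_rot: [-0.0, 0.984, 0.177, -0.001]
contact_force: [-6.5, 0.2, -3.7]
finger_gap: 0.0
grip_force: 3.0
```

```bash
python3 -c "
from h import *
turn()"
```

```text
t 11.65 axis in tool [17.5 81.  -0.1] yaw 20.4 spoke~ 110.4 Ftool [-5.98 -2.44  3.73] T 0.469 z 0.31 j6 1.42
```

Free torque 0.47 N m. The spoke is now at 110°; changing to the next one, at 200°.

Request:
servo_tool --series '[[0, [-12, 0, 0], [0, 0, 0]], [0, [0, 0, -32], [0, 0, 0]], [0, [0, 0, -32], [0, 0, 0]], [0, [-10.9, 4.8, 0], [0, 0, -0.14]], [0, [-10.9, 4.8, 0], [0, 0, -0.14]], [0, [-10.9, 4.8, 0], [0, 0, -0.14]], [0, [-10.9, 4.8, 0], [0, 0, -0.14]], [0, [-10.9, 4.8, 0], [0, 0, -0.14]], [0, [-10.9, 4.8, 0], [0, 0, -0.14]], [0, [-10.9, 4.8, 0], [0, 0, -0.14]], [0, [-10.9, 4.8, 0], [0, 0, -0.14]], [0, [-10.9, 4.8, 0], [0, 0, -0.14]], [0, [-10.9, 4.8, 0], [0, 0, -0.14]], [0, [-10.9, 4.8, 0], [0, 0, -0.14]], [0, [-2.4, 0, 0], [0, 0, -0.03]], [0, [0, 0, 0], [0, 0, 0]], [0, [0, 0, 0], [0, 0, 0]]]'

```text
time: 13.35
ee_pos: [0.483, 0.0181, 0.3747]
tool_rot: [0.0, 0.57, 0.821, 0.0]
contact_force: [-0.4, -0.6, 0.1]
finger_gap: -0.0
grip_force: 0.0
```

```bash
cat > balls.py <<'E'
from h import *
im,d,w=cloud('top'); rr=np.hypot(w[...,0]-AX[0],w[...,1]-AX[1])
m=((im.max(-1)<60)&(abs(w[...,2]-.27)<.017)&(rr<.125)&(rr>.09)).astype(np.uint8)
k,l,s,c=cv2.connectedComponentsWithStats(m)
for i in range(1,k):
    if s[i,4]>12:
        q=w[l==i].mean(0); d=q[:2]-AX; print(s[i,4],q.round(4),np.hypot(*d).round(4),np.degrees(np.arctan2(d[1],d[0])).round(1))
E
python3 balls.py; python3 -c "
from h import *
turn()"
```

```text
64 [0.6498 0.111  0.2748] 0.1077 20.6
67 [ 0.5874 -0.0274  0.2752] 0.1075 -69.1
t 13.4 axis in tool [28.3 81.1  0. ] yaw 110.5 spoke~ 200.5 Ftool [-0.96  0.47 -0.45] T 0.086 z 0.3747 j6 -0.4
```

Request:
servo_tool --series '[[0, [0, 0, 33], [0, 0, 0]], [0, [0, 0, 33], [0, 0, 0]], [0, [0, 0, 0], [0, 0, 0]], [0, [7, 0, 0], [0, 0, 0]], [0, [3, 0, 0], [0, 0, 0]], [0, [4, -0.7, 0.1], [0, 0, 0.05]], [0, [8.1, -1.3, 0.2], [0, 0, 0.1]], [0, [8.1, -1.3, 0.2], [0, 0, 0.1]], [0, [8.1, -1.3, 0.2], [0, 0, 0.1]]]'

```text
time: 14.3
ee_pos: [0.4685, 0.0536, 0.3093]
tool_rot: [0.001, 0.706, 0.708, 0.0]
contact_force: [-2.9, -6.0, 0.6]
finger_gap: -0.0003
grip_force: 2.9
```

```bash
python3 -c "
from h import *
turn()"
```

```text
t 14.3 axis in tool [19.1 80.5  0.1] yaw 90.2 spoke~ 180.2 Ftool [-6.   -2.96 -0.57] T 0.459 z 0.3093 j6 0.03
```

Request:
servo_tool --series '[[0, [8.1, -1.3, 0.2], [0, 0, 0.1]], [0, [8.1, -1.3, 0.2], [0, 0, 0.1]], [0, [8.1, -1.3, 0.2], [0, 0, 0.1]]]'

```text
time: 14.6
ee_pos: [0.4667, 0.0783, 0.3086]
tool_rot: [0.001, 0.804, 0.595, 0.0]
contact_force: [-4.9, -4.5, -1.3]
finger_gap: 0.0003
grip_force: 2.9
```

```bash
python3 -c "
from h import *
turn()"
```

```text
t 14.6 axis in tool [19.  80.2  0.1] yaw 73.0 spoke~ 163.0 Ftool [-5.77 -3.4   1.27] T 0.436 z 0.3086 j6 0.39
```

Request:
servo_tool --series '[[0, [8.1, -1.3, 0.2], [0, 0, 0.1]], [0, [8.1, -1.3, 0.2], [0, 0, 0.1]], [0, [8.1, -1.3, 0.2], [0, 0, 0.1]]]'

```text
time: 14.9
ee_pos: [0.4723, 0.1023, 0.3079]
tool_rot: [0.0, 0.884, 0.468, -0.0]
contact_force: [-5.6, -3.5, -2.5]
finger_gap: 0.0001
grip_force: 3.0
```

```bash
python3 -c "
from h import *
turn()"
```

```text
t 14.9 axis in tool [18.8 79.9  0. ] yaw 55.9 spoke~ 145.9 Ftool [-6.03 -2.65  2.49] T 0.461 z 0.3079 j6 0.73
```

Request:
servo_tool --series '[[0, [8.1, -1.3, 0.2], [0, 0, 0.1]], [0, [8.1, -1.3, 0.2], [0, 0, 0.1]], [0, [8.1, -1.3, 0.2], [0, 0, 0.1]]]'

```text
time: 15.2
ee_pos: [0.4848, 0.1236, 0.3072]
tool_rot: [-0.0, 0.944, 0.331, -0.0]
contact_force: [-6.4, -1.1, -0.4]
finger_gap: -0.0003
grip_force: 3.0
```

```bash
python3 -c "
from h import *
turn()"
```

```text
t 15.2 axis in tool [18.5 79.7 -0. ] yaw 38.7 spoke~ 128.7 Ftool [-5.69 -3.12  0.43] T 0.43 z 0.3072 j6 1.07
```

Request:
servo_tool --series '[[0, [8.1, -1.3, 0.2], [0, 0, 0.1]], [0, [8.1, -1.3, 0.2], [0, 0, 0.1]]]'

```text
time: 15.4
ee_pos: [0.4963, 0.1353, 0.3067]
tool_rot: [-0.0, 0.972, 0.235, -0.0]
contact_force: [-6.3, -0.3, -2.4]
finger_gap: -0.0
grip_force: 3.0
```

```bash
python3 -c "
from h import *
turn()"
```

```text
t 15.4 axis in tool [18.3 79.5 -0. ] yaw 27.2 spoke~ 117.2 Ftool [-5.79 -2.62  2.43] T 0.441 z 0.3067 j6 1.29
```

Still free after about 8.9 mm. Next spoke, same change-over.

Request:
servo_tool --series '[[0, [-12, 0, 0], [0, 0, 0]], [0, [0, 0, -32], [0, 0, 0]], [0, [0, 0, -32], [0, 0, 0]], [0, [-10.9, 4.8, 0], [0, 0, -0.14]], [0, [-10.9, 4.8, 0], [0, 0, -0.14]], [0, [-10.9, 4.8, 0], [0, 0, -0.14]], [0, [-10.9, 4.8, 0], [0, 0, -0.14]], [0, [-10.9, 4.8, 0], [0, 0, -0.14]], [0, [-10.9, 4.8, 0], [0, 0, -0.14]], [0, [-10.9, 4.8, 0], [0, 0, -0.14]], [0, [-10.9, 4.8, 0], [0, 0, -0.14]], [0, [-10.9, 4.8, 0], [0, 0, -0.14]], [0, [-10.9, 4.8, 0], [0, 0, -0.14]], [0, [-10.9, 4.8, 0], [0, 0, -0.14]], [0, [-2.4, 0, 0], [0, 0, -0.03]], [0, [0, 0, 0], [0, 0, 0]], [0, [0, 0, 0], [0, 0, 0]]]'

```text
time: 17.1
ee_pos: [0.4897, 0.0087, 0.3706]
tool_rot: [0.001, 0.52, 0.854, 0.0]
contact_force: [-0.4, 0.1, -0.2]
finger_gap: 0.0003
grip_force: 0.0
```

```bash
python3 balls.py; python3 -c "
from h import *
turn();turn()"
```

```text
66 [0.6439 0.1237 0.27  ] 0.1076 28.1
67 [ 0.6002 -0.0218  0.2703] 0.1078 -61.6
t 17.15 axis in tool [29.8 82.2  0.1] yaw 117.3 spoke~ 207.3 Ftool [-0.23 -0.28  0.18] T 0.013 z 0.3704 j6 -0.53
t 17.15 axis in tool [29.8 82.2  0.1] yaw 117.3 spoke~ 207.3 Ftool [-0.23 -0.28  0.18] T 0.013 z 0.3704 j6 -0.53
```

Request:
servo_tool --series '[[0, [0, 2, 33], [0, 0, 0]], [0, [0, 0, 33], [0, 0, 0]], [0, [0, 0, 0], [0, 0, 0]], [0, [7, 0, 0], [0, 0, 0]], [0, [3, 0, 0], [0, 0, 0]], [0, [4, -0.7, 0.1], [0, 0, 0.05]], [0, [8.1, -1.3, 0.2], [0, 0, 0.1]], [0, [8.1, -1.3, 0.2], [0, 0, 0.1]]]'

```text
time: 17.95
ee_pos: [0.4761, 0.0354, 0.3048]
tool_rot: [0.001, 0.624, 0.782, 0.0]
contact_force: [-2.3, -6.3, 1.0]
finger_gap: 0.0001
grip_force: 2.9
```

```bash
python3 -c "
from h import *
turn()"
```

```text
t 17.95 axis in tool [20.5 79.4  0.1] yaw 102.8 spoke~ 192.8 Ftool [-5.6  -3.64 -0.98] T 0.41 z 0.3048 j6 -0.23
```

Request:
servo_tool --series '[[0, [8.1, -1.3, 0.2], [0, 0, 0.1]], [0, [8.1, -1.3, 0.2], [0, 0, 0.1]]]'

```text
time: 18.15
ee_pos: [0.4705, 0.051, 0.3043]
tool_rot: [0.001, 0.699, 0.715, 0.0]
contact_force: [-3.1, -5.9, -0.3]
finger_gap: -0.0002
grip_force: 2.9
```

```bash
python3 -c "
from h import *
turn()"
```

```text
t 18.15 axis in tool [20.1 79.   0.1] yaw 91.4 spoke~ 181.4 Ftool [-5.78 -3.22  0.32] T 0.427 z 0.3043 j6 0.01
```

Request:
servo_tool --series '[[0, [8.1, -1.3, 0.2], [0, 0, 0.1]], [0, [8.1, -1.3, 0.2], [0, 0, 0.1]]]'

```text
time: 18.35
ee_pos: [0.4682, 0.0674, 0.3038]
tool_rot: [0.001, 0.767, 0.642, 0.0]
contact_force: [-5.2, -5.4, -0.6]
finger_gap: -0.0001
grip_force: 3.0
```

```bash
python3 -c "
from h import *
turn()"
```

```text
t 18.35 axis in tool [19.7 78.6  0.1] yaw 79.9 spoke~ 169.9 Ftool [-6.18 -4.16  0.56] T 0.449 z 0.3038 j6 0.24
```

Request:
servo_tool --series '[[0, [8.1, -1.3, 0.2], [0, 0, 0.1]], [0, [8.1, -1.3, 0.2], [0, 0, 0.1]]]'

```text
time: 18.55
ee_pos: [0.4691, 0.0838, 0.3033]
tool_rot: [0.001, 0.827, 0.562, 0.0]
contact_force: [-6.4, -3.7, 0.6]
finger_gap: 0.0
grip_force: 3.0
```

```bash
python3 -c "
from h import *
turn()"
```

```text
t 18.55 axis in tool [19.3 78.3  0.1] yaw 68.4 spoke~ 158.4 Ftool [-5.81 -4.59 -0.58] T 0.417 z 0.3033 j6 0.48
```

Request:
servo_tool --series '[[0, [8.1, -1.3, 0.2], [0, 0, 0.1]], [0, [8.1, -1.3, 0.2], [0, 0, 0.1]]]'

```text
time: 18.75
ee_pos: [0.4733, 0.0997, 0.3028]
tool_rot: [0.0, 0.879, 0.477, -0.0]
contact_force: [-7.3, -4.1, -0.9]
finger_gap: -0.0002
grip_force: 3.6
```

```bash
python3 -c "
from h import *
turn()"
```

```text
t 18.75 axis in tool [18.8 78.1  0. ] yaw 57.0 spoke~ 147.0 Ftool [-7.44 -3.88  0.95] T 0.55 z 0.3028 j6 0.71
```

Request:
servo_tool --series '[[0, [8.1, -1.3, 0.2], [0, 0, 0.1]], [0, [8.1, -1.3, 0.2], [0, 0, 0.1]]]'

```text
time: 18.95
ee_pos: [0.4805, 0.1145, 0.3023]
tool_rot: [0.0, 0.922, 0.387, -0.0]
contact_force: [-8.4, -4.3, -1.0]
finger_gap: -0.0002
grip_force: 4.1
```

```bash
python3 -c "
from h import *
turn()"
```

```text
t 18.95 axis in tool [18.4 77.9 -0. ] yaw 45.5 spoke~ 135.5 Ftool [-8.97 -2.96  0.99] T 0.677 z 0.3023 j6 0.94
```

The pad began bearing near 152°. Now in small steps.

Request:
servo_tool --series '[[0, [4, -0.7, 0.1], [0, 0, 0.05]], [0, [4, -0.7, 0.1], [0, 0, 0.05]]]'

```text
time: 19.15
ee_pos: [0.4851, 0.1211, 0.302]
tool_rot: [-0.0, 0.94, 0.342, -0.001]
contact_force: [-10.4, -1.5, -0.9]
finger_gap: -0.0002
grip_force: 4.4
```

```bash
python3 -c "
from h import *
turn(); print(get_obs()['grip_force'])"
```

```text
t 19.15 axis in tool [18.1 77.9 -0.1] yaw 39.9 spoke~ 129.9 Ftool [-8.88 -5.54  0.87] T 0.653 z 0.302 j6 1.05
4.410031009465456
```

Request:
servo_tool --series '[[0, [4, -0.7, 0.1], [0, 0, 0.05]], [0, [2, -0.4, 0.1], [0, 0, 0.025]]]'

```text
time: 19.35
ee_pos: [0.489, 0.1258, 0.3018]
tool_rot: [-0.0, 0.952, 0.306, -0.001]
contact_force: [-11.6, -0.6, 0.4]
finger_gap: 0.0002
grip_force: 4.6
```

```bash
python3 -c "
from h import *
turn(); o=get_obs();print(o['grip_force'],o['ft_torque'])
for i in range(6): camera('wrist'); turn()"
```

```text
t 19.35 axis in tool [17.9 77.9 -0.1] yaw 35.7 spoke~ 125.7 Ftool [-9.75 -6.25 -0.35] T 0.716 z 0.3018 j6 1.13
4.641672112047672 [-0.16672494  1.5422457   0.07610094]
t 19.4 axis in tool [17.8 77.9 -0.1] yaw 35.6 spoke~ 125.6 Ftool [-6.39 -5.23 -0.02] T 0.462 z 0.3018 j6 1.13
t 19.45 axis in tool [17.7 77.8 -0.1] yaw 35.7 spoke~ 125.7 Ftool [-6.56 -2.91  0.96] T 0.491 z 0.3018 j6 1.13
t 19.5 axis in tool [17.7 77.7 -0. ] yaw 35.8 spoke~ 125.8 Ftool [-6.57 -3.6   1.46] T 0.486 z 0.3019 j6 1.13
t 19.55 axis in tool [17.7 77.7 -0. ] yaw 35.8 spoke~ 125.8 Ftool [-5.97 -2.65  2.07] T 0.446 z 0.3019 j6 1.13
t 19.6 axis in tool [17.7 77.6 -0. ] yaw 35.8 spoke~ 125.8 Ftool [-5.19 -3.86  1.5 ] T 0.377 z 0.3019 j6 1.13
t 19.65 axis in tool [17.7 77.6 -0. ] yaw 35.8 spoke~ 125.8 Ftool [-5.4  -3.18  1.64] T 0.398 z 0.3019 j6 1.13
```

Force relaxes at rest, so I judge it in motion. Estimate is about 0.74 N m now, so roughly 0.15 rad more, slowly.

Request:
servo_tool --series '[[0, [2, -0.4, 0.1], [0, 0, 0.025]], [0, [2, -0.4, 0.1], [0, 0, 0.025]], [0, [2, -0.4, 0.1], [0, 0, 0.025]]]'

```text
time: 19.95
ee_pos: [0.4933, 0.13, 0.3017]
tool_rot: [-0.0, 0.963, 0.271, -0.001]
contact_force: [-10.3, -1.7, 0.4]
finger_gap: 0.0001
grip_force: 4.8
```

```bash
python3 -c "
from h import *
turn(); o=get_obs();print(o['grip_force'],o['ft_torque'])"
```

```text
t 19.95 axis in tool [17.8 77.7 -0.1] yaw 31.4 spoke~ 121.4 Ftool [-9.68 -3.89 -0.4 ] T 0.725 z 0.3017 j6 1.21
4.777703583240509 [-0.14819073  1.5442851   0.07132994]
```

Request:
servo_tool --series '[[0, [2, -0.4, 0.1], [0, 0, 0.025]], [0, [2, -0.4, 0.1], [0, 0, 0.025]]]'

```text
time: 20.15
ee_pos: [0.4963, 0.1328, 0.3015]
tool_rot: [-0.0, 0.969, 0.247, -0.001]
contact_force: [-11.2, -1.0, 1.1]
finger_gap: -0.0004
grip_force: 4.9
```

```bash
python3 -c "
from h import *
turn(); o=get_obs();print(o['grip_force'],o['ft_torque'])"
```

```text
t 20.15 axis in tool [17.7 77.7 -0.1] yaw 28.5 spoke~ 118.5 Ftool [-10.3   -4.51  -1.05] T 0.77 z 0.3015 j6 1.26
4.922942742705345 [-0.10200339  1.62497723  0.07668266]
```

About 0.78 N m. One last small step, then let go and lift clear.

Request:
servo_tool --series '[[0, [2, -0.4, 0.1], [0, 0, 0.025]], [0, [0.8, -0.1, 0], [0, 0, 0.01]]]'

```text
time: 20.35
ee_pos: [0.4985, 0.1347, 0.3014]
tool_rot: [-0.0, 0.973, 0.23, -0.001]
contact_force: [-12.2, 1.1, 1.1]
finger_gap: -0.0001
grip_force: 5.0
```

```bash
python3 -c "
from h import *
turn(); o=get_obs();print(o['grip_force'],o['ft_torque'])"
```

```text
t 20.35 axis in tool [17.6 77.8 -0.1] yaw 26.5 spoke~ 116.5 Ftool [-10.39  -6.44  -1.04] T 0.766 z 0.3014 j6 1.3
5.036366209387779 [0.0446338  1.71314195 0.05542534]
```

Request:
servo_tool --series '[[0, [-12, 0, 0], [0, 0, 0]], [0, [-3, 0, 0], [0, 0, 0]], [0, [0, 0, -40], [0, 0, 0]], [0, [0, 0, -40], [0, 0, 0]], [0, [-30, -30, 0], [0, 0, 0]], [0, [-30, -30, 0], [0, 0, 0]], [0, [-30, -30, 0], [0, 0, 0]], [0, [0, 0, 0], [0, 0, 0]], [0, [0, 0, 0], [0, 0, 0]], [0, [0, 0, 0], [0, 0, 0]]]'

```text
time: 21.35
ee_pos: [0.3657, 0.1676, 0.3807]
tool_rot: [-0.0, 0.973, 0.23, 0.001]
contact_force: [0.1, -0.5, -0.1]
finger_gap: 0.0
grip_force: 0.0
```

```bash
python3 balls.py; python3 - <<'E'
from h import *
state()
im,d,w=cloud('top')
cap=(im.max(-1)<60)&(abs(w[...,2]-.105)<.006)&(w[...,1]<-.05)&(w[...,1]>-.2)&(abs(w[...,0]-.5)<.06)
print('cap',press(w[cap].mean(0)))
im,d,w=cloud('scene'); cv2.imwrite('pics/s9.png',im)
E
```

```text
66 [0.6445 0.1228 0.2651] 0.1077 27.5
67 [ 0.5996 -0.0222  0.2654] 0.1078 -62.0
69 [0.4986 0.1674 0.265 ] 0.107 118.1
81 [0.4538 0.023  0.2655] 0.1075 -152.3
t 21.4 press [-201.2   44.6  380.3] joints [ 0.34 -0.09  1.78 -0.    1.46  1.45] F [ 0.04  0.15 -0.67] Fpy 0.16 gap 0.0001
cap [   0.36136278 -160.40719163  106.01933187]
```

View pics/s9.png

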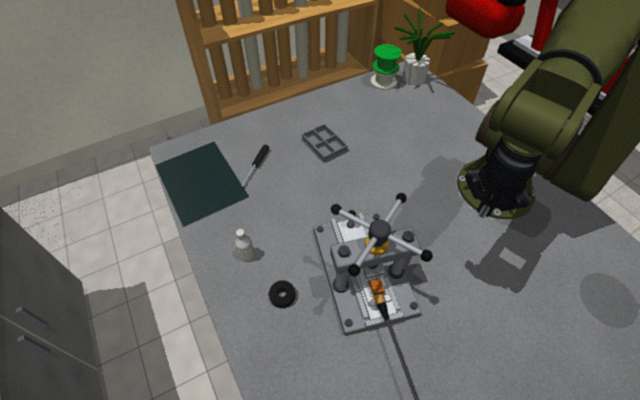

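The scene view shows the arm clear at upper right and the press at (375,265). Bottle (242,245), roll (282,294), tray (324,142) and screwdriver (257,165) are where they were. The spoke stayed at 118°, and the post is still at the home reading of -160.4 mm.

```bash
python3 -c "
from rig import hand_in
print(hand_in())"
```

```text
the job is handed in; nothing more can be done
None
```

I pushed the jig home against the stop bar, wound the press down spoke by spoke to an estimated 0.78–0.80 N m (about 10 N at 80 mm), let go with the jig clamped and the other bench items unmoved, and handed the job in at about 21 s.

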